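Unlock the child-resistant cap of the cleaner bottle at a cell packing bench

ROBOT

A 6-joint arm with a two-finger parallel gripper is mounted at the origin on the work surface. World frame = base frame: x ahead of the robot, y to its left, z up, the work surface at z = 0. Lengths are in m, angles in rad, forces in N, time in s.
With the tool pointing down it reaches from about 0.35 to 0.775 m from the base axis. Payload 7.3 kg.
Tool frame: the origin (TCP) lies at the very end of the fingers, on their centre line; the grasp point (between the pads) lies 19 mm behind it (robot.hold_point_z is the distance from the TCP to the grasp point, in m); y points along the fingers, z is the direction in which the jaws open and shut, and the axes are right-handed (so a half turn about y gives the same grasp; the last joint's range is limited). The gripper opens to 92 mm and grips with 3 to 60 N. Pads are 19 mm wide; open, the fingers measure 130 mm over their backs; the gripper's body (75 mm by 190 mm) begins 47 mm behind the grasp point.
Start: joints at [-1.412, 0.342, 1.524, -0, 1.275, -0.146], TCP at [0.158, -0.501, 0.227] pointing down, gripper open.
Joint ranges: [-2.53, 2.53], [-0.77, 2.02], [0.04, 2.7], [-1, 4.14], [0.28, 2.66], [-3.11, 3.11]. Speed limits (rad/s): [2.57, 2.57, 3.14, 3.14, 3.14, 3.14].

INTERFACE

Orientations are given as [roll, pitch, yaw] about the fixed x, y, z axes, in that order (R = Rz(yaw) Ry(pitch) Rx(roll)).
In Python, from cell import robot gives the robot as it stands.
- The arm moves only by the shell command python3 -m crank 'ROWS' [OPENING] [FORCE]. ROWS is a JSON object of lists of equal length, an entry for each row: "xyz": the shift along the tool's x, y, z in cm, a list of three; "roll": the turn about the tool's y in degrees. A call has 1 to 20 rows; each row shifts and turns the commanded pose from where the row before left it, along the tool's axes as they then stand; what a row does not reach is not made up. A row lasts 1/10 s, in which the tool goes at most 50 mm and 8.59 degrees, less where a joint would pass 70% of its speed; a pose out of reach is approached as far as the arm can. A call is refused whole if a number of a shift passes 5 or a number of a turn 8.59, either way. A call with a gripper value outside its range is refused whole. OPENING is the gripper command: -1 is fully open, 1 is shut, values between are in proportion, set as the call begins (- or left out, the last holds). The fingers move at their own pace and stop on an object; FORCE is the grip in N (left out, the last holds). Time passes only in rows, so rows that do not move let the fingers close. It gives the time, the measured TCP pose, the force and the opening at its end, in the units of the state.
- robot.observe(): the state, without advancing time (a new reading comes with each control period).
- robot.read_camera(name): name is "scene" or "top" or "wrist"; returns the picture (480x640x3 uint8, red, green, blue); there is no depth.
- robot.calibration(name): a dict with "intrinsics" (3x3 intrinsics, pixels), "D" ([k1, k2, p1, p2, k3] as OpenCV has them; the pictures are not rectified), "pose" (4x4, takes a point from camera to world coordinates). Camera axes: x right, y down, z forward; pixel columns grow to the right and rows downward; lengths in m; the calibration is good to about 2 mm. A picture is of the moment at which its call begins: read the wrist's pose just before it. calibration takes no time and is no camera call; for the wrist camera it gives the pose at the moment of the call.
- robot.hand_in(): hands the job in, once; it reports no verdict.
The state is a dict: "time": time; "qpos": joint angles; "qvel": joint speeds; "joint_efforts": joint torques, N m; "tool_pos": TCP position; "tool_rot": TCP orientation; "contact_force": force on the tool from outside, world axes, zero at the start; "torque": the same for the moment, N m; "opening": finger opening in m.
Only numpy, scipy, OpenCV 4.12 (cv2) and the standard library are available. Lean on these libraries where they do the work, as an engineer would, in place of code of your own. Each camera call takes 0.05 s, during which the arm holds its last target.

TASK

Unlock the child-resistant cap of the squat bottle that sits in the round metal bench nest: press the cap down and, keeping it down, turn it counterclockwise (seen from above) about 65 degrees, past its ratchet, then let go so that it springs back up. Do not knock over or shove away the tall bottle, whose similar cap stays as it is.

Things in the scene. Friction and masses are not known exactly. Their poses are not given: they have to be found in the camera images.
- squat_cap (a point): Centre of the flat round top (62 mm wide) of the squat white bottle's grey cap, on its turning axis, 117 mm above the bench with the cap up. On it stands a white grip bar 46 mm long (point x), 14 thick (point y), 24 tall, centred; the flat beside it is clear for fingertips to push on. Moves with the cap. The bottle (84 mm wide) is held fast in a round aluminium nest (124 mm wide).
- squat_press (a joint): How far the cap is pressed down, in m: 0 up, 0.012 fully down. A spring pushes it up with 4 N at 0, rising to 12 N fully down. The ratchet is cleared only from 0.007 on; 0.009 to 0.011 is a good depth for turning.
- squat_turn (a joint): Angle of the cap in rad, growing counterclockwise from above: starts locked at 0 to 0.08, end stop at 1.4. Unpressed, the ratchet blocks it at 0.1 to 0.25; pressed, it turns against slight friction and passes the ratchet at about 0.85; let go beyond that, it springs up and stays unlocked. About 1.15 is a good place to leave it.
- tall_bottle: Bystander: loose white bottle, slimmer and taller (66 mm across, 178 mm tall with its similar cap with a bar), standing on the bench, full, 0.45 kg. Origin at the centre of its underside, z up. Leave it standing where it is.
Not all that is in view belongs to the job. What is shaped like the part that bears squat_cap but green or yellow is not meant.

How it is judged:
On the way:
1. the squat bottle's cap is pressed down at least 5 mm while still on the locked side of its ratchet (value of joint squat_press above 0.005 m and value of joint squat_turn below 0.4 rad), for 0.02 s.
At the end, for the whole second after the job is handed in: The squat bottle's cap stands turned more than 0.85 rad (48 degrees) counterclockwise, past its ratchet, and has sprung back up to within 2 mm; the tall bottle stands upright (within 0.15 rad) within 30 mm of where it was (value of joint squat_turn above 0.85 rad and value of joint squat_press below 0.002 m and angle between tall_bottle's own z axis and vertical below 0.15 rad and distance of tall_bottle from where it was at the start of the episode below 0.03 m); the robot touches nothing.
It fails at once if the tall bottle is tipped over or shoved away (tilted over 0.35 rad or moved over 40 mm) (angle between tall_bottle's own z axis and vertical above 0.35 rad or distance of tall_bottle from where it was at the start of the episode above 0.04 m).
It also fails if it takes over 35 s, if anything falls off the work surface, if the arm or the gripper's body presses on something with over 40 N, if the wrist force passes 120 N, or if a joint passes its speed limit or range.

## Working session

There is one attempt and no reset: what is moved stays moved. The work goes in short steps, Python scripts to look and compute and a shell command to move; the robot and the scene stay as the last step left them, time stands still between calls to the robot, and variables do not carry over. Pictures are saved under pics/ and viewed, and the job is handed in when it is done.

```bash
mkdir -p pics; ls; python3 - <<'E'
from cell import robot
import cv2
s=robot.observe(); print(s['time'],s['tool_pos'],s['tool_rot'],s['opening'],robot.hold_point_z)
for n in ['scene','top','wrist']:
    c=robot.calibration(n); print(n,c['intrinsics'],c['D'],c['pose'])
    cv2.imwrite(f'pics/{n}0.png',robot.read_camera(n)[:,:,::-1])
E
```

```text
pics
0.0 [ 0.15749913 -0.500385    0.22607266] [-1.57229242e+00  2.05047224e-04 -2.83677058e+00] 0.0918390720409708 0.0188
scene [[533.32705561   0.         325.43992916]
 [  0.         533.32705561 230.30376883]
 [  0.           0.           1.        ]] [-0.15004303  0.          0.          0.          0.        ] [[ 0.42821036  0.54516919 -0.72071245  1.09468579]
 [ 0.9036475  -0.25165251  0.34654323 -0.27725167]
 [ 0.0075556  -0.79966341 -0.60040099  0.51847523]
 [ 0.          0.          0.          1.        ]]
top [[586.0705548    0.         321.73822214]
 [  0.         586.0705548  244.11407072]
 [  0.           0.           1.        ]] [0.00500387 0.         0.         0.         0.        ] [[-0.00790425 -0.99516459  0.09790286  0.48994138]
 [-0.99993978  0.0086115   0.00680353 -0.01708587]
 [-0.00761372 -0.09784319 -0.99517272  0.81792897]
 [ 0.          0.          0.          1.        ]]
wrist [[428.56503156   0.         318.28642891]
 [  0.         428.56503156 241.31318366]
 [  0.           0.           1.        ]] [-0.10449688  0.          0.          0.          0.        ] [[ 2.99464366e-01 -9.19050647e-01 -2.56255736e-01  2.25728015e-01]
 [-9.54107222e-01 -2.88660667e-01 -7.97146732e-02 -4.78874063e-01]
 [-7.09129480e-04  2.68367152e-01 -9.63316443e-01  3.83560895e-01]
 [ 0.00000000e+00  0.00000000e+00  0.00000000e+00  1.00000000e+00]]
```

View pics/top0.png

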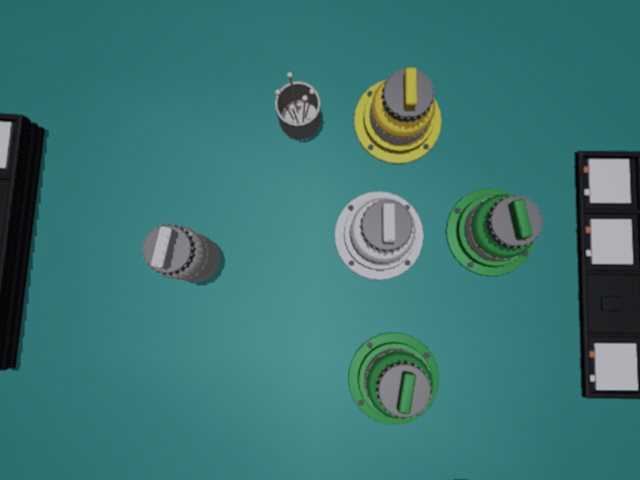

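View pics/scene0.png

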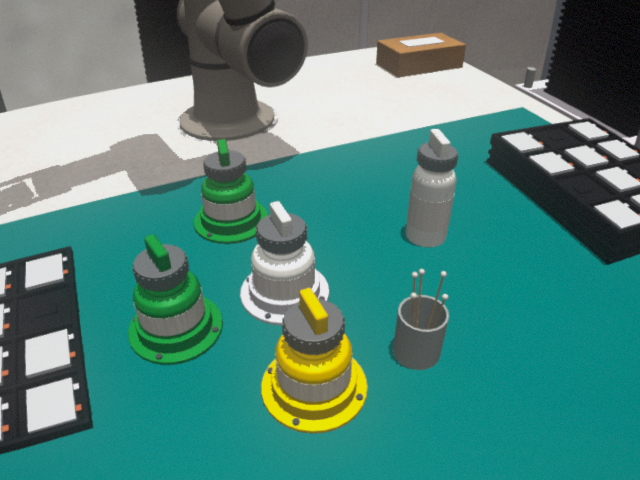

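The target is the white bottle in the metal nest, with its cap at about (387,226) in the top view. The tall bottle is at about (165,248). Next I'll measure the bar and the cap.

```bash
cat > h.py <<'E'
import numpy as np, cv2
from cell import robot
def ray(n,px,cal=None):
    c=cal or robot.calibration(n); K=np.array(c['intrinsics']);D=np.array(c['D']);T=np.array(c['pose'])
    u=cv2.undistortPoints(np.array(px,float).reshape(-1,1,2),K,D).reshape(-1,2)
    d=np.c_[u,np.ones(len(u))]@T[:3,:3].T
    return T[:3,3],d
def plane(n,px,z,cal=None):
    o,d=ray(n,px,cal); return o+d*((z-o[2])/d[:,2])[:,None]
E
python3 - <<'E'
from h import *
def bar(n,box,thr,z):
    im=cv2.imread(f'pics/{n}0.png');x0,y0,x1,y1=box
    g=cv2.cvtColor(im,cv2.COLOR_BGR2HSV); m=((g[...,2]>thr)&(g[...,1]<60)).astype(np.uint8)
    k=np.zeros_like(m);k[y0:y1,x0:x1]=m[y0:y1,x0:x1]
    cs,_=cv2.findContours(k,0,2); c=max(cs,key=cv2.contourArea)
    P=plane(n,c.reshape(-1,2),z)[:,:2]
    print(n,thr,cv2.minAreaRect(c),'world',cv2.minAreaRect((P*1000).astype(np.float32)))
for t in (170,190,200): bar('top',(375,200,402,246),t,.141)
for t in (170,190): bar('top',(145,222,178,275),t,.178)
for t in (150,170,190): bar('scene',(262,195,298,238),t,.141)
im=cv2.imread('pics/top0.png')[190:270,330:450]
cv2.imwrite('pics/crop0.png',cv2.resize(im,None,fx=6,fy=6,interpolation=2))
# cap grey ellipse
g=cv2.cvtColor(cv2.imread('pics/top0.png'),cv2.COLOR_BGR2HSV)
print(g[226,370:412].tolist()[::3])
E
```

```text
top 170 ((388.5, 222.0), (36.0, 9.0), 90.0) world ((581.7921752929688, -90.37908935546875), (10.495580673217773, 42.34493637084961), 88.95457458496094)Traceback (most recent call last):
  File "<stdin>", line 9, in <module>
  File "<stdin>", line 6, in bar
ValueError: max() iterable argument is empty
```

```bash
python3 - <<'E'
from h import *
def bar(n,box,thr,z):
    im=cv2.imread(f'pics/{n}0.png');x0,y0,x1,y1=box
    g=cv2.cvtColor(im,cv2.COLOR_BGR2HSV); m=((g[...,2]>thr)&(g[...,1]<60)).astype(np.uint8)
    k=np.zeros_like(m);k[y0:y1,x0:x1]=m[y0:y1,x0:x1]
    cs,_=cv2.findContours(k,0,2)
    if not cs: return
    c=max(cs,key=cv2.contourArea)
    P=plane(n,c.reshape(-1,2),z)[:,:2]
    print(n,thr,cv2.minAreaRect(c),'world',cv2.minAreaRect((P*1000).astype(np.float32)))
for t in (140,155,170,180): bar('top',(375,200,402,246),t,.141)
for t in (140,160): bar('top',(145,222,178,275),t,.178)
for t in (150,170,190): bar('scene',(262,195,298,238),t,.141)
im=cv2.imread('pics/top0.png')[190:270,330:450]
cv2.imwrite('pics/crop0.png',cv2.resize(im,None,fx=6,fy=6,interpolation=2))
im=cv2.imread('pics/scene0.png')[190:320,230:340]
cv2.imwrite('pics/crop1.png',cv2.resize(im,None,fx=4,fy=4,interpolation=2))
g=cv2.cvtColor(cv2.imread('pics/top0.png'),cv2.COLOR_BGR2HSV)
print(g[226,350:420,2].tolist())
E
```

```text
top 140 ((389.5, 222.0), (38.0, 11.0), 90.0) world ((581.7783813476562, -91.52574157714844), (12.789289474487305, 44.692684173583984), 88.95437622070312)
top 155 ((389.0, 222.0), (36.0, 10.0), 90.0) world ((581.7815551757812, -90.95997619628906), (11.657773971557617, 42.34496307373047), 88.95437622070312)
top 170 ((388.5, 222.0), (36.0, 9.0), 90.0) world ((581.7921752929688, -90.37908935546875), (10.495580673217773, 42.34493637084961), 88.95457458496094)
top 180 ((389.0, 221.5), (8.0, 35.0), 0.0) world ((582.3330078125, -90.96793365478516), (9.327704429626465, 41.115421295166016), 88.9448013305664)
top 140 ((160.50001525878906, 246.50003051757812), (11.884244918823242, 41.47359085083008), 14.03624439239502) world ((551.8670043945312, 164.43899536132812), (13.161276817321777, 45.33498764038086), 76.95890808105469)
top 160 ((160.5, 246.50001525878906), (10.914102554321289, 40.01837158203125), 14.03624439239502) world ((551.9219970703125, 164.44012451171875), (12.11476993560791, 43.79103469848633), 76.96292114257812)
scene 150 ((280.4230651855469, 211.3845977783203), (25.51620864868164,
[... 224 characters left out ...]
6115723), 56.3099365234375) world ((582.1289672851562, -93.30436706542969), (13.095659255981445, 46.20045852661133), 89.37527465820312)
scene 190 ((280.34613037109375, 211.26922607421875), (24.12946128845215, 9.15255355834961), 56.3099365234375) world ((582.144775390625, -93.13329315185547), (12.685985565185547, 45.18464279174805), 89.35399627685547)
[145, 128, 135, 146, 167, 181, 185, 187, 182, 147, 96, 66, 102, 132, 138, 137, 137, 136, 136, 136, 137, 136, 135, 136, 135, 136, 136, 135, 134, 136, 133, 112, 94, 130, 172, 186, 185, 185, 185, 184, 185, 184, 185, 183, 167, 142, 131, 131, 130, 130, 130, 131, 130, 131, 129, 130, 130, 129, 128, 130, 127, 118, 119, 131, 142, 167, 183, 185, 184, 184]
```

View pics/crop0.png

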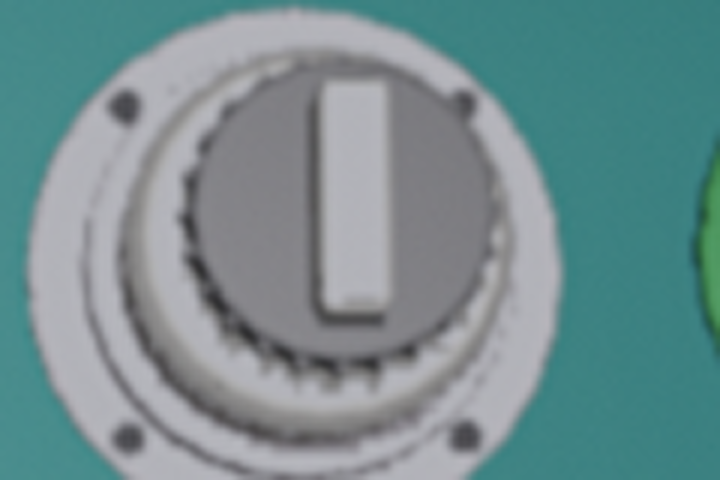

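View pics/crop1.png

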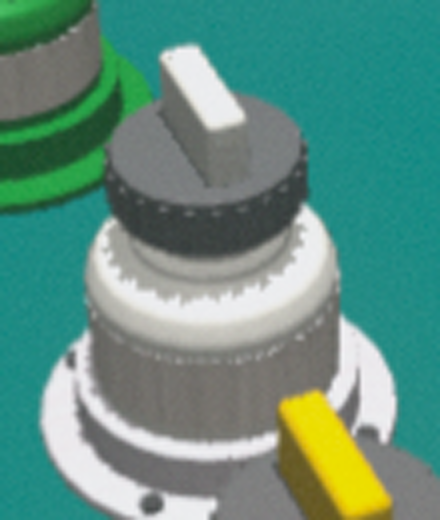

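Two views agree: the bar is centred near (0.582, -0.092), lies along world x, and measures 46 x 14 mm. I'll turn the tool to yaw -180° and go above it.

```bash
python3 -m crank '{"xyz":[[0,0,0],[0,0,0],[0,0,0],[-2,0,-2],[-3,0,-3],[-3,0,-3],[-3,0,-3],[-3,0,-3],[-3,0,-3],[-3,0,-3],[-3,0,-3],[-3,0,-3],[-3,0,-3],[-3,0,-3],[-3,0,-3],[-3,0,-3],[-2.5,0,-2],[-1.5,0,-0.5],[0,0,0],[0,0,0]],"roll":[5.5,6,6,0,0,0,0,0,0,0,0,0,0,0,0,0,0,0,0,0]}' -1 20
python3 - <<'E'
from h import *
s=robot.observe(); print(s['tool_pos'],s['tool_rot'],s['qpos'],s['contact_force'],s['time'])
c=robot.calibration('wrist'); im=robot.read_camera('wrist')[:,:,::-1]
np.save('wc.npy',c['pose']); cv2.imwrite('pics/w1.png',im)
E
```

```text
time: 2.15
tool_pos: [0.5773, -0.0961, 0.2261]
tool_rot: [-1.571, -0.001, 3.141]
contact_force: [-0.7, -0.2, -0.5]
opening: 0.092
[ 0.57729249 -0.09611912  0.22609883] [-1.57081696e+00 -1.47810288e-03  3.14136088e+00] [-2.95679737e-01  4.54692878e-01  1.35076703e+00 -4.22062680e-04
  1.33755284e+00  1.27544622e+00] [-0.72664155 -0.1844083  -0.46767198] 2.15
```

View pics/w1.png

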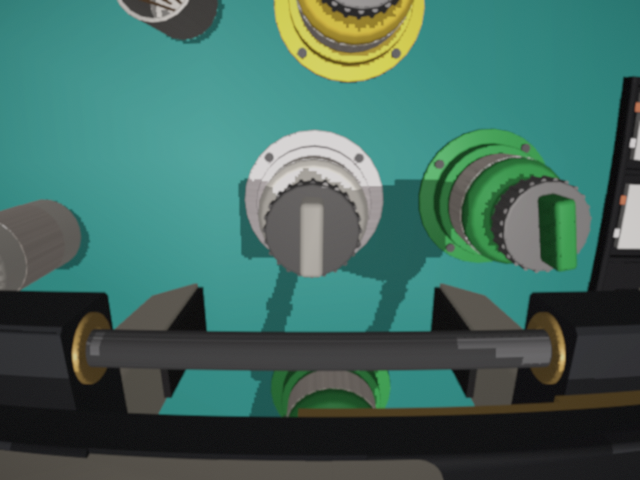

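```bash
python3 - <<'E'
from h import *
c=robot.calibration('wrist'); c['pose']=np.load('wc.npy')
im=cv2.imread('pics/w1.png');g=cv2.cvtColor(im,cv2.COLOR_BGR2HSV)
for t in (130,145):
    m=((g[...,2]>t)&(g[...,1]<60)).astype(np.uint8);k=m*0;k[196:285,285:345]=m[196:285,285:345]
    k[:,:]=k
    cs,_=cv2.findContours(k,0,2);q=max(cs,key=cv2.contourArea)
    print(cv2.boundingRect(q))
    P=plane('wrist',q.reshape(-1,2),.141,c)[:,:2]*1000
    print(cv2.minAreaRect(P.astype(np.float32)))
print(plane('wrist',[[300,205],[322,205],[323,263],[300,263],[312,276],[265,225],[359,225]],.141,c))
print(plane('wrist',[[265,225],[359,225]],.117,c))
E
```

```text
(301, 204, 22, 74)
((581.0909423828125, -92.15379333496094), (12.39039134979248, 44.61021423339844), 89.32437896728516)
(301, 205, 21, 72)
((581.0987548828125, -91.93394470214844), (11.940052032470703, 43.43584060668945), 89.31221008300781)
[[ 0.6027715  -0.08563888  0.141     ]
 [ 0.60275492 -0.09827423  0.141     ]
 [ 0.56767278 -0.09891923  0.141     ]
 [ 0.56768507 -0.08520772  0.141     ]
 [ 0.55943616 -0.0923206   0.141     ]
 [ 0.5909973  -0.0651052   0.141     ]
 [ 0.59093442 -0.11982273  0.141     ]]
[[ 0.58525196 -0.06203976  0.117     ]
 [ 0.58518286 -0.12217429  0.117     ]]
```

The wrist view agrees, with the centre at (0.581, -0.092) and the cap width checking out at 60 mm. Now I'll descend around the bar and close.

```bash
python3 -m crank '{"xyz":[[-0.4,0,-0.4],[0,1.5,0],[0,2,0],[0,2,0],[0,2,0],[0,1.5,0],[0,1,0],[0,0.6,0],[0,0,0]],"roll":[0,0,0,0,0,0,0,0,0]}' -1 40 && python3 -m crank '{"xyz":[[0,0,0],[0,0,0],[0,0,0],[0,0,0],[0,0,0],[0,0,0],[0,0,0],[0,0,0]],"roll":[0,0,0,0,0,0,0,0]}' 1 40
python3 - <<'E'
from h import *
cv2.imwrite('pics/s2.png',robot.read_camera('scene')[100:400,130:530,::-1].repeat(2,0).repeat(2,1))
E
```

```text
time: 3.1
tool_pos: [0.5815, -0.0922, 0.1204]
tool_rot: [-1.571, -0.001, 3.14]
contact_force: [0.1, -0.9, -0.6]
opening: 0.0915
time: 3.9
tool_pos: [0.5818, -0.0921, 0.1207]
tool_rot: [-1.571, -0.0, 3.141]
contact_force: [0.1, -0.6, -0.2]
opening: 0.0326
```

View pics/s2.png

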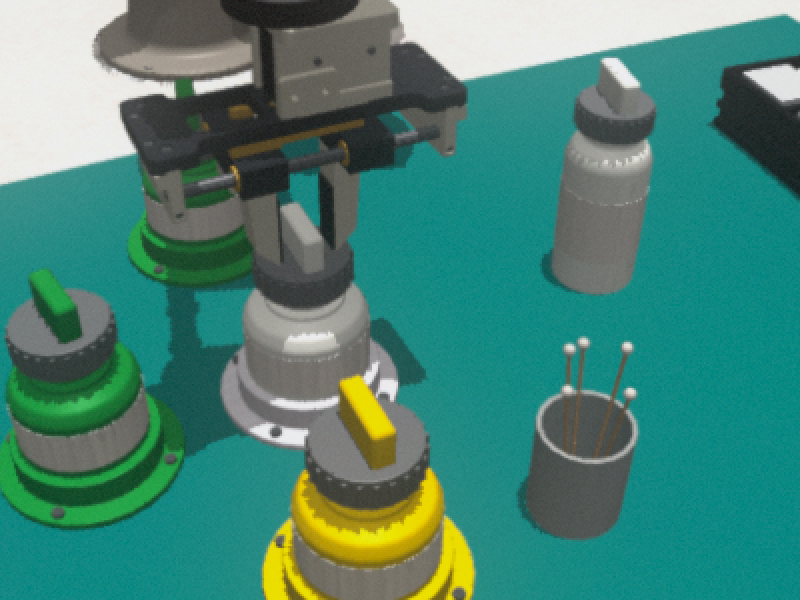

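The fingers are still closing, centred on the bar, at an opening of 33 mm. I'll let them finish.

```bash
python3 -m crank '{"xyz":[[0,0,0],[0,0,0],[0,0,0],[0,0,0],[0,0,0]],"roll":[0,0,0,0,0]}' 1 40;  python3 -m crank '{"xyz":[[0,0.2,0],[0,0.2,0],[0,0,0]],"roll":[0,0,0]}'
```

```text
time: 4.45
tool_pos: [0.5818, -0.092, 0.1207]
tool_rot: [-1.571, -0.0, 3.141]
contact_force: [-0.2, 2.0, -0.2]
opening: 0.0134
time: 4.75
tool_pos: [0.5819, -0.092, 0.117]
tool_rot: [-1.571, 0.0, 3.141]
contact_force: [-1.8, 2.2, 6.3]
opening: 0.0137
```

Force is 6.3 N at 3.7 mm, and the spring model gives 6.5 N, so the cap moves with the grip. I'll press on to about 10 mm.

```bash
python3 -m crank '{"xyz":[[0,0.2,0],[0,0.2,0],[0,0.2,0],[0,0.05,0],[0,0,0],[0,0,0]],"roll":[0,0,0,0,0,0]}'
```

```text
time: 5.35
tool_pos: [0.582, -0.092, 0.1113]
tool_rot: [-1.571, 0.001, 3.141]
contact_force: [-3.4, 2.2, 10.5]
opening: 0.0134
```

Depth is about 9.7 mm, which matches 10.5 N. Now the counterclockwise turn, which is negative roll because tool y points down.

```bash
python3 -m crank '{"xyz":[[0,0,0],[0,0,0],[0,0,0],[0,0,0],[0,0,0],[0,0,0],[0,0,0]],"roll":[-3,-5,-5,-5,-5,-5,0]}'; python3 -m crank '{"xyz":[[0,0,0],[0,0,0],[0,0,0],[0,0,0],[0,0,0],[0,0,0],[0,0,0],[0,0,0],[0,0,0],[0,0,0]],"roll":[-5,-5,-5,-5,-5,-5,-5,-3,0,0]}'
```

```text
time: 6.05
tool_pos: [0.5819, -0.0918, 0.1113]
tool_rot: [-1.57, 0.001, -2.651]
contact_force: [-2.2, 2.4, 9.9]
opening: 0.0132
time: 7.05
tool_pos: [0.5817, -0.0916, 0.1112]
tool_rot: [-1.571, 0.0, -1.99]
contact_force: [-3.7, 3.0, 10.2]
opening: 0.0138
```

```bash
python3 -m crank '{"xyz":[[0,-0.2,0],[0,-0.3,0],[0,-0.3,0],[0,-0.1,0],[0,0,0]],"roll":[0,0,0,0,0]}'; python3 -m crank '{"xyz":[[0,0,0],[0,0,0],[0,0,0],[0,0,0],[0,0,0],[0,0,0],[0,0,0]],"roll":[0,0,0,0,0,0,0]}' -0.1
```

```text
time: 7.55
tool_pos: [0.5817, -0.0916, 0.1194]
tool_rot: [-1.571, 0.0, -1.99]
contact_force: [-2.4, 3.8, 4.5]
opening: 0.014
time: 8.25
tool_pos: [0.5818, -0.0921, 0.1192]
tool_rot: [-1.571, -0.0, -1.99]
contact_force: [-0.3, -0.4, -0.1]
opening: 0.0504
```

```bash
python3 -m crank '{"xyz":[[0,-1,0],[0,-2,0],[0,-3,0],[0,-3,0],[0,-3,0],[0,-2,0],[0,0,0],[3,0,0],[4,0,0],[4,0,0],[4,0,0],[0,0,0],[0,0,0]],"roll":[0,0,0,0,0,0,0,0,0,0,0,0,0]}'
python3 - <<'E'
from h import *
cv2.imwrite('pics/t3.png',robot.read_camera('top')[:,:,::-1]);cv2.imwrite('pics/s3.png',robot.read_camera('scene')[:,:,::-1])
E
```

```text
time: 9.55
tool_pos: [0.5202, -0.2295, 0.2586]
tool_rot: [-1.572, 0.0, -1.992]
contact_force: [-0.7, -0.2, 0.1]
opening: 0.0506
```

View pics/t3.png

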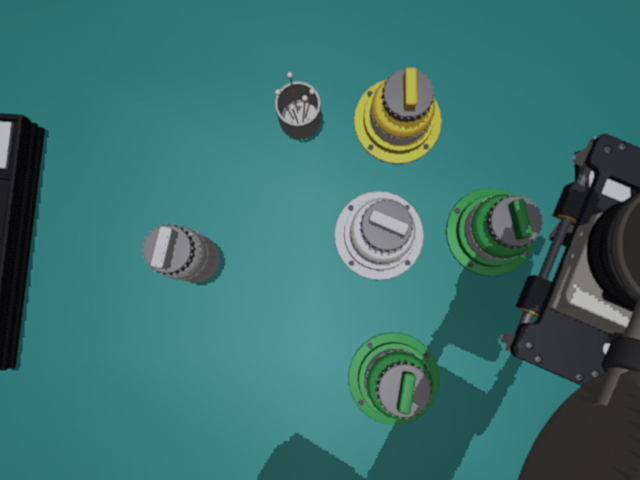

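View pics/s3.png

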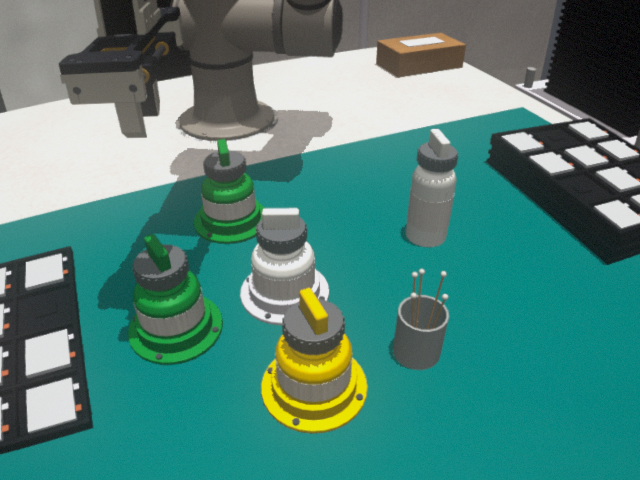

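The bar now runs from (372,212) to (408,232), so it turned counterclockwise. The tall bottle is still at (160,246). I'll measure the angle, the height and any tall-bottle shift.

```bash
python3 - <<'E'
from h import *
def cen(f,box,t):
    im=cv2.imread(f);x0,y0,x1,y1=box;g=cv2.cvtColor(im,cv2.COLOR_BGR2HSV)
    m=((g[...,2]>t)&(g[...,1]<60)).astype(np.uint8);k=m*0;k[y0:y1,x0:x1]=m[y0:y1,x0:x1]
    cs,_=cv2.findContours(k,0,2);return max(cs,key=cv2.contourArea).reshape(-1,2)
c=cen('pics/t3.png',(368,203,411,243),155)
P=plane('top',c,.141)[:,:2]*1000; print(cv2.minAreaRect(P.astype(np.float32)))
v=cv2.fitLine(P.astype(np.float32),2,0,.01,.01).ravel(); print('axis deg',np.degrees(np.arctan2(v[1],v[0])))
for f,b in (('pics/top0.png','a'),('pics/t3.png','b')):
    print('tall',cv2.minAreaRect(cen(f,(145,222,178,275),150)))
# height by triangulating the bar-top centre
def tri(ft,bt,fs,bs,ts):
    a=cv2.minAreaRect(cen(ft,bt,155))[0];
    b=cv2.minAreaRect(cen(fs,bs,ts)) ;b=b[0]
    o1,d1=ray('top',[a]);o2,d2=ray('scene',[b]);d1=d1[0];d2=d2[0]
    s=np.linalg.lstsq(np.c_[d1,-d2],o2-o1,rcond=None)[0]
    p,q=o1+s[0]*d1,o2+s[1]*d2; print((p+q)/2,np.linalg.norm(p-q),a,b)
tri('pics/top0.png',(375,200,402,246),'pics/scene0.png',(262,195,298,238),190)
g=cv2.cvtColor(cv2.imread('pics/s3.png'),cv2.COLOR_BGR2GRAY);print(g[203:236,280].tolist())
tri('pics/t3.png',(368,203,411,243),'pics/s3.png',(258,200,304,240),190)
print(robot.observe()['contact_force'],robot.observe()['time'])
E
```

```text
((581.9649047851562, -90.59568786621094), (44.650230407714844, 12.820754051208496), 65.97154235839844)
axis deg 67.26878
tall ((160.47059631347656, 246.61767578125), (11.399173736572266, 40.74597930908203), 14.03624439239502)
tall ((160.64707946777344, 246.4117889404297), (11.641709327697754, 41.231056213378906), 14.03624439239502)
[ 0.58155007 -0.0918996   0.13985769] 0.001781557380946978 (389.0, 222.0) (280.34613037109375, 211.26922607421875)
[105, 107, 106, 109, 127, 190, 233, 236, 236, 236, 231, 201, 146, 125, 122, 123, 123, 121, 118, 117, 121, 117, 118, 118, 114, 115, 120, 126, 125, 125, 127, 126, 127]
[ 0.58157249 -0.09191501  0.14027916] 0.002591456483295948 (388.7241516113281, 221.81036376953125) (280.0, 211.0)
[ 0.32701764  0.45914215 -1.40420082] 9.65
```

The bar is turned about 66° (1.15 rad). Its top is back at 140 mm, the same as before, and the tall bottle hasn't moved. The arm is clear, so I'm handing in.

```bash
python3 -c "
from cell import robot
print(robot.hand_in())"
```

```text
the job is handed in; nothing more can be done
None
```

The squat bottle's cap is unlocked and has sprung back up, and the job is handed in. `hand_in()` gives no verdict, so these are my own checks.

**What I did:** I gripped the cap's bar and pressed it down about 9.5 mm before turning. I then turned it 66° counterclockwise at about 10 N, eased it back up, opened the fingers and moved the arm clear. This took under 10 s of the 35 s allowed.

**Last checks:**
- **Turn:** the bar sits at about 66–67°, or roughly 1.15 rad.
- **Cap height:** the bar top measures 140 mm from two views, against 140 mm before. The two camera rays miss each other by 2–3 mm, so this is a coarse check. The reading of about 0 N after letting go came with the fingers already open, so it does not test the cap's height.
- **Tall bottle:** its cap moved less than 0.3 pixels in the top view, so it stayed where it was.
- **Contact:** the final picture shows the arm well clear of everything, with the wrist force within about 1.5 N of zero.

No check failed or disagreed.

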